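# Click a filter cartridge into the plate reader

### The job

Take the filter cartridge with the full-width straight tab out of its stand and press it gently, grooved face towards the rear, down into the open bay of the plate reader's filter carriage until it clicks and sits fully home. Let go of it, then slide the reader's dust cover fully shut over it, and leave everything else as it stands.

Things in the scene. Friction and masses are not known exactly. Their poses are not given: they have to be found in the camera images.
- cartridge: the filter cartridge to fit, about 60 g: a black block 36 (x) by 26 (y) by 40 mm high, a round window in each y side, with a straight upright grip tab on top, 32 (x) by 12 (y) by 24 mm high, centred (64 mm high in all). Origin at the centre of its underside, z up. It stands loosely in any one of the stand's three pockets
- groove (a point): a point on the cartridge: the middle of the cross groove in its +x face (5 mm deep, 18 to 29 mm above the underside) into which the bay's ball clicks; the foot below that face is ramped, 3.5 mm back over the lowest 4.5 mm. Axes as the cartridge's
- stand: grey storage stand, fixed: 160 (x) by 56 (y) by 24 mm high with three pockets in a row along x, 48 mm apart, 16 mm deep, floor 8 mm above the bench; each holds a cartridge with 2.5 mm play in all, its groove towards the stand's +x. Origin at the centre of its underside
- reader: the microplate reader, a fixed cream and black instrument 330 deep (x) by 400 wide (y); origin at the centre of its underside, x from front to rear, z up. Its left part (+y) is a hood 200 mm high, its plate carrier standing out low in front; its right part is a deck 155 mm high with an opening 104 (x) by 120 (y) mm over the aluminium filter carriage, whose top lies 29 mm below the deck
- bay (a point): a point on the reader: NOMINAL centre of the mouth of the filter carriage's open bay, 126 mm above the bench, axes as the reader's. The bay: a well 38 (x) by 28 (y), 40 mm deep, with 45 degree lead-in edges 2 mm wide all round. x and z are true, but the carriage is parked and held fast anywhere up to 12 mm to either side along the reader's y: find the real bay by feel or by eye
- bay_ball (a point): a point on the reader: NOMINAL place (y as for bay) of the steel ball in the bay's rear (+x) wall, 23 mm above the bay's floor: 14 mm across, standing 4 mm into the bay on a spring (10 N, rising 2.5 N per mm). The cartridge's foot meets it after 14 to 17 mm of travel, needs a push of about 15 N to get past, then slides at 5 to 10 N; in the last 4 mm it clicks in and is drawn down
- bay_floor (a point): a point on the reader: NOMINAL centre (y as for bay) of the bay's rigid floor, 40 mm below bay. A cartridge that is home stands on it: its origin here, its block's top flush with the carriage's top, its tab's top 5 mm below the deck. Push with less than 25 N: all contact forces of the cartridge on the reader, the ball's squeeze included, must add up to less than 60 N
- cover (a joint): travel of the dark sliding dust cover of the deck opening, m: 0 = parked fully open behind the opening (starts within 15 mm of that), grows as it is pulled to the front, 0.112 = fully shut against its stop. It drags with about 2 N and stays where it is left. It passes 6 mm over the tab of a cartridge that is home
- cover_lip (a point): centre of the top of the cover's grip lip, an upright bar 10 (x) by 60 (y) by 18 mm high along the cover's front edge, standing on the 4 mm cover plate; axes as the reader's; the plate runs 107 mm from it to the rear
- cartridge_half: bystander: a like cartridge whose tab is only half as wide (14 mm, at its -x end), in another pocket of the stand; origin at the centre of its underside
- cartridge_knob: bystander: a like cartridge with a round knob, 16 mm across, in place of the tab, in another pocket of the stand; origin at the centre of its underside
- vial_a: bystander: a small capped vial, 26 mm across and 52 mm high, on the reader's hood; origin under it
- vial_b: bystander: a like vial on the reader's hood; origin under it
- vial_c: bystander: an amber vial of the same size on the bench in front of the stand; origin under it
- microplate: bystander: a white 96-well plate, 86 by 128 by 14 mm, on the rear of the reader's hood; origin under its centre
- tip_box: bystander: a pipette tip box, 84 by 122 by 55 mm, on the bench; origin under its centre
- wash_bottle: bystander: a bottle 66 mm across and 190 mm high with a blue cap, on the bench; origin under it
Things that resemble listed ones, but are neither listed nor needed, are in the scene too. Leave any blue look-alike of the cartridge alone.

How it is judged:
By the outcome, as a careful person would: the job done as asked, in the order asked, and still so for the second after the job is handed in, with the robot touching nothing.
It also fails if it takes over 72 s, if anything falls off the work surface, if the arm or the gripper's body presses on something with over 40 N, if the wrist force passes 120 N, or if a joint passes its speed limit or range.

### The arm

A 7-joint arm with a two-finger parallel gripper is mounted at the origin on the work surface. World frame = base frame: x ahead of the robot, y to its left, z up, the work surface at z = 0. Lengths are in m, angles in rad, forces in N, time in s.
With the tool pointing down it reaches from about 0.4 to 0.85 m from the base axis. Payload 10.4 kg.
Tool frame: the origin (TCP) lies on the centre line of the jaws, within the pads' length; the fingertips stand r.finger_overhang ahead of it and the grasp point (between the pads) lies 5 mm behind it (r.finger_overhang is the distance from the TCP to the fingertips, in m); z points along the fingers, y is the line along which they close (so a half turn about z gives the same grasp; the last joint's range is limited). The gripper opens to 87 mm and grips with 3 to 60 N. Pads are 19 mm wide; open, the fingers measure 117 mm over their backs; the gripper's body (75 mm by 190 mm) begins 51 mm behind the grasp point.
Start: joints at [-1.132, 0.332, -0.065, 1.46, 0.022, 1.35, -0.088], TCP at [0.278, 0.56, 0.212] pointing down, gripper open.
Joint ranges: [-2.6, 2.6], [-0.5, 2.12], [-1.47, 1.34], [0.16, 2.42], [-1.27, 4.41], [0.06, 2.06], [-2.6, 2.6]. Speed limits (rad/s): [2.22, 2.22, 2.79, 2.79, 3.14, 3.14, 3.14].

### API

Orientations are given as a unit quaternion [x, y, z, w].
In Python, from bench import read_state, viewer, r gives the robot as it stands.
- The arm moves only by the tool carry_out, never from a script. Its argument "moves" is a list of rows, each a list of 6 numbers: the shift along the tool's x, y, z in units of 40 mm (1.0 is 40 mm), then the turn, a rotation vector about the tool's x, y, z in units of 8 degrees (1.0 is 8 degrees). A call has 1 to 20 rows; each row shifts and turns the commanded pose from where the row before left it, along the tool's axes as they then stand; what a row does not reach is not made up. A row lasts 1/8 s, in which the tool goes at most 62.5 mm and 10.7 degrees, less where a joint would pass 70% of its speed; a pose out of reach is approached as far as the arm can. A call is refused whole if a number of a shift passes 1 or a number of a turn 1, either way. A call with a gripper value outside its range is refused whole. "fingers" is the finger opening in mm, from 0 to 87, set as the call begins (left out, the last holds). The fingers move at their own pace and stop on an object; "force" is the grip in N (left out, the last holds). Time passes only in rows, so rows that do not move let the fingers close. It gives the time, the measured TCP pose, the force, the opening and the grip force at its end, in the units of the state.
- read_state(): the state, without advancing time (a new reading comes with each control period).
- viewer.camera(name): name is "side" or "top" or "wrist"; returns a dict with "pixels" (400x640x3 uint8, red, green, blue), "range_z" (400x640 float32, m along the optical axis (not along the pixel's ray), 0 where there is no reading), "fx", "fy", "cx", "cy" (pixels), "xyz" and "orientation" of the camera in the world. Camera axes: x right, y down, z forward; pixel columns grow to the right and rows downward; lengths in m; the calibration is good to about 2 mm. A picture is of the moment at which its call begins.
- r.close_job(): hands the job in; it is judged then, once.
The state is a dict: "time": time; "joint_positions": joint angles; "joint_vel": joint speeds; "joint_torque": joint torques, N m; "ee_pos": TCP position; "eef_rot": TCP orientation; "ft_force": force on the tool from outside, world axes, zero at the start; "torque": the same for the moment, N m; "width": finger opening in m; "grip_force": force on a finger pad.
Only numpy, scipy, OpenCV 4.12 (cv2) and the standard library are available. Lean on these libraries where they do the work, as an engineer would, in place of code of your own. Each camera call takes 0.05 s, during which the arm holds its last target. There are 200 camera calls.

## Working session

There is one attempt and no reset: what is moved stays moved. The work goes in short steps, Python scripts to look and compute and a tool call to move; the robot and the scene stay as the last step left them, time stands still between calls to the robot, and variables do not carry over. Pictures are saved under pics/ and viewed, at most 10 in all, crops included, and the job is handed in when it is done.

Besides the shell and the picture viewer there is one more tool, called as name([rows], argument=value, ...), one row to a line, values as JSON. carry_out: Moves the arm, as the interface text tells. Its arguments: {"type":"object","properties":{"moves":{"type":"array","items":{"type":"array","items":{"type":"number"}}},"fingers":{"type":"number"},"force":{"type":"number"}},"required":["moves"]}

```bash
mkdir -p pics; cat > h.py <<'E'
from bench import read_state, viewer, r
import numpy as np, cv2
from scipy.spatial.transform import Rotation as R
def cam(n,save=None):
    c=viewer.camera(n)
    if save: cv2.imwrite('pics/'+save,c['pixels'][:,:,::-1])
    return c
def cloud(c):
    v,u=np.mgrid[0:400,0:640]; z=c['range_z']
    p=np.stack([(u-c['cx'])/c['fx']*z,(v-c['cy'])/c['fy']*z,z],-1)
    return p@R.from_quat(c['orientation']).as_matrix().T+np.array(c['xyz'])
E
python3 - <<'E'
from h import *
for n in ['top','side']:
    c=cam(n,n+'1.png'); print(n,c['xyz'],c['orientation'],c['fx'])
    np.savez(n+'1.npz',p=cloud(c),rgb=c['pixels'])
s=read_state(); print(s['ee_pos'],s['eef_rot'],r.finger_overhang,s['width'])
E
```

```text
top [ 0.3539971  -0.07993735  1.08924694] [ 0.76604493 -0.63449516  0.06764287 -0.07755963] 396.7570863228004
side [ 0.25082235 -1.03769339  0.82911123] [ 0.87171144 -0.12711797  0.067349   -0.46842747] 426.7767107305337
[0.27833075 0.55921378 0.21085566] [ 2.28848631e-01  9.73461823e-01 -6.09690592e-04 -1.07647349e-04] 0.014 0.08653412303817436
```

View pics/top1.png

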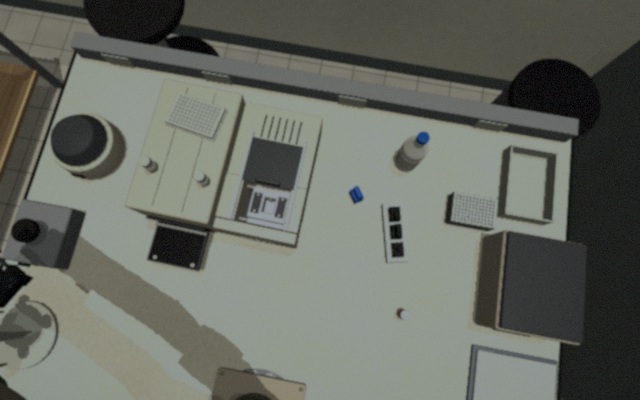

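View pics/side1.png

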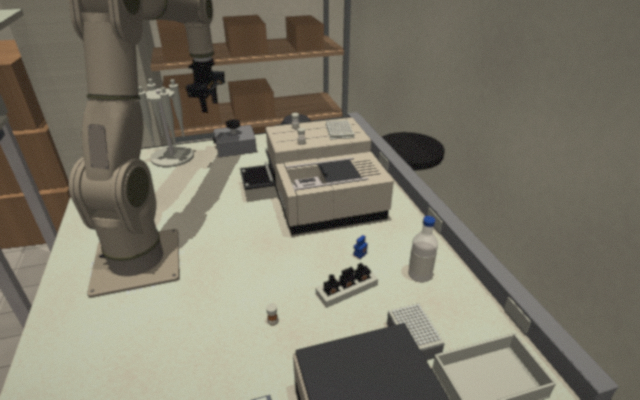

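The top view shows the stand at about (395,233) with three black cartridges. The reader's opening is at about (268,205), the dark cover at (273,160) and the blue look-alike at (356,194). The side view agrees. Next I'll measure the stand and reader.

```bash
python3 - <<'E'
from h import *
d=np.load('top1.npz');p=d['p'];g=d['rgb']
# stand: light pixels z 0.015-0.035 in window
w=np.zeros((400,640),bool);w[190:275,370:420]=1
m=w&(p[...,2]>.012)
q=p[m][:,:2].astype(np.float32);rc=cv2.minAreaRect(q);print('stand',rc, 'zmax',p[m][:,2].max())
blk=w&(g.max(2)<60)&(p[...,2]>.012)
n,l,st,ce=cv2.connectedComponentsWithStats(blk.astype(np.uint8))
for i in range(1,n):
    if st[i,4]>20: print(ce[i],st[i],np.median(p[l==i],0),p[l==i].max(0))
# reader
w=np.zeros((400,640),bool);w[60:260,115:340]=1
for a,b in [(.19,.206),(.148,.166)]:
    m=w&(p[...,2]>a)&(p[...,2]<b); n,l,st,ce=cv2.connectedComponentsWithStats(m.astype(np.uint8));i=1+st[1:,4].argmax()
    print(a,cv2.minAreaRect(p[l==i][:,:2].astype(np.float32)),np.median(p[l==i][:,2]))
a=cv2.resize(g[70:250,210:330],None,fx=4,fy=3.3*4/3.3,interpolation=2)[:600]
s=np.load('side1.npz')['rgb'][225:310,305:390]
b=cv2.resize(s,(320,320),interpolation=2)
o=np.zeros((600,800,3),np.uint8);o[:,:480]=a[100:700] if len(a)>=700 else a[:600];o[:320,480:]=b
t=cv2.resize(g[195:270,370:425],(205,280),interpolation=2);o[320:600,480:685]=t
cv2.imwrite('pics/c1.png',o[:,:,::-1])
E
```

```text
stand ((0.49322181940078735, -0.1803503930568695), (0.16549310088157654, 0.3007943630218506), 25.380699157714844) zmax 1.0892469362271349
[393.92248062 214.02325581] [389 208  11  13 129] [ 0.57950799 -0.2634982   0.0477731 ] [ 0.60205575 -0.25054647  0.07476791]
[395.41911765 231.44117647] [390 225  11  14 136] [ 0.53488385 -0.27320741  0.05606459] [ 0.55303246 -0.07993735  1.08924694]
[397.11363636 249.31818182] [392 243  11  14 132] [ 0.48992362 -0.28457499  0.04787318] [ 0.50998602 -0.07993735  1.08924694]
0.19 ((0.6136541366577148, 0.271435022354126), (0.20063979923725128, 0.3292866051197052), 88.8046875) 0.19881010969704316
0.148 ((0.6097598075866699, 0.08049924671649933), (0.21722587943077087, 0.3299260139465332), 88.69802856445312) 0.15501702333377265
```

View pics/c1.png

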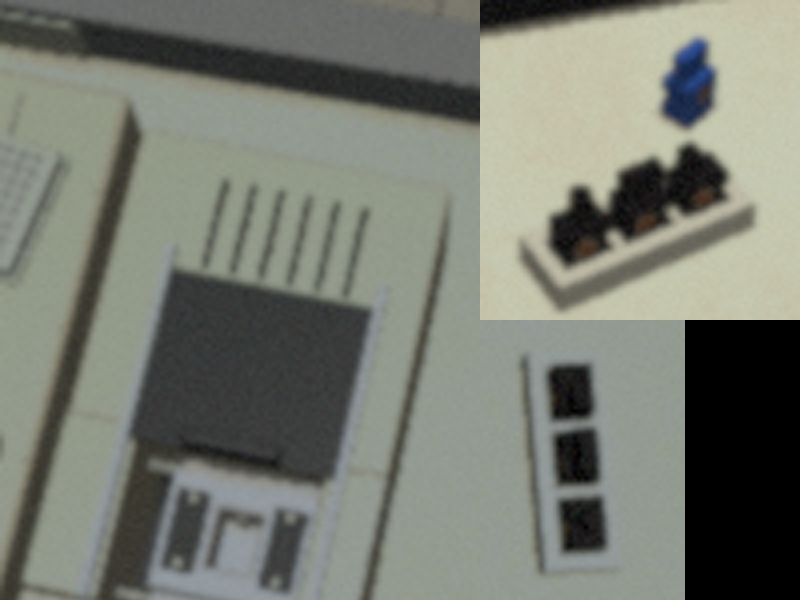

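The crop shows the full-width tab in the middle pocket, with the narrow ones at either end. The cover is open, and the bay is the pale U-shaped well between two dark slots. I'll move over the stand for a close look.

```bash
cat >> h.py <<'E'
def plan(tgt,yaw=None,n=None,rpy_fix=True):
    """print rows: straight line to tgt, tool pointing down, tool y axis at world yaw (deg)"""
    s=read_state(); p=np.array(s['ee_pos']); Q=R.from_quat(s['eef_rot'])
    if yaw is None: yy=Q.as_matrix()[:,1]; yaw=np.degrees(np.arctan2(yy[1],yy[0]))
    a=np.radians(yaw); y=np.array([np.cos(a),np.sin(a),0]); z=np.array([0,0,-1.]); T=R.from_matrix(np.c_[np.cross(y,z),y,z])
    rv=(Q.inv()*T).as_rotvec(); d=np.array(tgt)-p
    n=n or max(1,int(np.ceil(max(np.linalg.norm(d)/.038,np.degrees(np.linalg.norm(rv))/7.5))))
    rows=[]
    for k in range(n):
        l=Q.inv().apply((np.array(tgt)-p)/(n-k))/.04; t=np.degrees((Q.inv()*T).as_rotvec()/(n-k))/8
        row=np.r_[l,t].round(2); rows.append(row.tolist()); p=p+Q.apply(row[:3]*.04); Q=Q*R.from_rotvec(np.radians(row[3:]*8))
    print(str(rows).replace(' ','')); print('end',p.round(4),n)
E
python3 - <<'E'
from h import *
s=read_state();c=cam('wrist');T=R.from_quat(s['eef_rot'])
print('cam in tool',T.inv().apply(np.array(c['xyz'])-s['ee_pos']),(T.inv()*R.from_quat(c['orientation'])).as_matrix().round(2),c['fx'])
plan([.42,.40,.32],63.5-40)
E
```

```text
cam in tool [ 0.07145198 -0.00096217 -0.17394311] [[ 0.   -0.97 -0.26]
 [ 1.    0.   -0.  ]
 [ 0.   -0.26  0.97]] 314.55750282621386
[[-0.71,-0.28,-0.39,-0.0,0.0,0.72],[-0.73,-0.21,-0.39,-0.0,0.0,0.71],[-0.75,-0.14,-0.39,-0.0,0.0,0.72],[-0.76,-0.06,-0.39,-0.0,0.0,0.71],[-0.76,0.01,-0.39,-0.0,0.0,0.72],[-0.76,0.09,-0.39,-0.0,0.0,0.71],[-0.74,0.16,-0.38,-0.01,0.0,0.72]]
end [0.4201 0.4001 0.3199] 7
```

carry_out([
  [-0.71, -0.28, -0.39, 0, 0, 0.72],
  [-0.73, -0.21, -0.39, 0, 0, 0.71],
  [-0.75, -0.14, -0.39, 0, 0, 0.72],
  [-0.76, -0.06, -0.39, 0, 0, 0.71],
  [-0.76, 0.01, -0.39, 0, 0, 0.72],
  [-0.76, 0.09, -0.39, 0, 0, 0.71],
  [-0.74, 0.16, -0.38, 0, 0, 0.72],
])

```text
time: 1.02
ee_pos: [0.4207, 0.3993, 0.3207]
eef_rot: [0.55, 0.835, -0.0, -0.0]
ft_force: [-0.1, 0.6, 0.0]
width: 0.0873
grip_force: 0.0
```

```bash
python3 - <<'E'
from h import *
plan([.53,-.273,.26],-76.8)
E
```

```text
[[-0.92,-0.23,0.08,-0.0,0.0,0.69],[-0.94,-0.14,0.08,-0.0,0.0,0.7],[-0.94,-0.05,0.08,-0.0,0.0,0.69],[-0.94,0.04,0.09,-0.0,0.0,0.7],[-0.94,0.14,0.08,-0.0,0.0,0.69],[-0.92,0.22,0.09,-0.0,0.0,0.7],[-0.89,0.31,0.08,-0.0,0.0,0.69],[-0.86,0.4,0.09,-0.0,0.0,0.7],[-0.82,0.48,0.08,-0.0,0.0,0.69],[-0.76,0.56,0.09,-0.0,0.0,0.7],[-0.71,0.63,0.08,0.0,0.0,0.69],[-0.64,0.69,0.09,0.0,0.0,0.7],[-0.57,0.75,0.08,0.0,0.0,0.69],[-0.5,0.8,0.09,0.0,0.0,0.7],[-0.42,0.85,0.08,0.0,0.0,0.69],[-0.33,0.89,0.09,0.0,0.0,0.7],[-0.25,0.91,0.08,0.0,0.0,0.69],[-0.16,0.94,0.09,0.0,0.0,0.7]]
end [ 0.5299 -0.2732  0.26  ] 18
```

carry_out([
  [-0.92, -0.23, 0.08, 0, 0, 0.69],
  [-0.94, -0.14, 0.08, 0, 0, 0.7],
  [-0.94, -0.05, 0.08, 0, 0, 0.69],
  [-0.94, 0.04, 0.09, 0, 0, 0.7],
  [-0.94, 0.14, 0.08, 0, 0, 0.69],
  [-0.92, 0.22, 0.09, 0, 0, 0.7],
  [-0.89, 0.31, 0.08, 0, 0, 0.69],
  [-0.86, 0.4, 0.09, 0, 0, 0.7],
])

```text
time: 2.02
ee_pos: [0.4698, 0.0992, 0.2934]
eef_rot: [0.826, 0.564, 0.0, -0.0]
ft_force: [1.2, -0.2, 0.2]
width: 0.0873
grip_force: 0.0
```

```bash
python3 - <<'E'
from h import *
c=cam('wrist','w1.png');np.savez('w1.npz',p=cloud(c),rgb=c['pixels'],xyz=c['xyz'],q=c['orientation'],k=[c['fx'],c['fy'],c['cx'],c['cy']])
E
```

carry_out([
  [-0.82, 0.48, 0.08, 0, 0, 0.69],
  [-0.76, 0.56, 0.09, 0, 0, 0.7],
  [-0.71, 0.63, 0.08, 0, 0, 0.69],
  [-0.64, 0.69, 0.09, 0, 0, 0.7],
  [-0.57, 0.75, 0.08, 0, 0, 0.69],
  [-0.5, 0.8, 0.09, 0, 0, 0.7],
  [-0.42, 0.85, 0.08, 0, 0, 0.69],
  [-0.33, 0.89, 0.09, 0, 0, 0.7],
  [-0.25, 0.91, 0.08, 0, 0, 0.69],
  [-0.16, 0.94, 0.09, 0, 0, 0.7],
  [0, 0, 0, 0, 0, 0],
])

```text
time: 3.45
ee_pos: [0.5301, -0.2759, 0.2589]
eef_rot: [0.994, 0.113, -0.001, 0.001]
ft_force: [-0.3, 0.5, 0.3]
width: 0.0872
grip_force: 0.0
```

```bash
python3 - <<'E'
from h import *
c=cam('wrist','w2.png');p=cloud(c);g=c['pixels'];np.savez('w2.npz',p=p,rgb=g)
print(read_state()['ee_pos'])
blk=(p[...,2]>.012)&(p[...,2]<.1)&(np.hypot(p[...,0]-.535,p[...,1]+.273)<.13)
st=blk&(p[...,2]>.015)&(p[...,2]<.03)&(g.min(2)>70)
print('stand',cv2.minAreaRect(p[st][:,:2].astype(np.float32)))
t=(blk&(p[...,2]>.064)).astype(np.uint8)
n,l,s,ce=cv2.connectedComponentsWithStats(t)
for i in range(1,n):
    if s[i,4]>40:
        q=p[l==i];print(ce[i],s[i,4],cv2.minAreaRect(q[:,:2].astype(np.float32)),np.median(q[:,2]))
E
```

```text
[ 0.53069018 -0.27381994  0.25905208]
stand ((0.5398592948913574, -0.27887433767318726), (0.15997545421123505, 0.056033581495285034), 13.282177925109863)
[324.         134.08510638] 141 ((0.5787811875343323, -0.2695884704589844), (0.013163923285901546, 0.01131416391581297), 12.897543907165527) 0.07241877025384114
[324.16722408 168.15050167] 299 ((0.5406238436698914, -0.2784636616706848), (0.03183354064822197, 0.011645056307315826), 13.240419387817383) 0.07258584708193294
[324.16216216 207.72972973] 148 ((0.4940269887447357, -0.2893017530441284), (0.014790949411690235, 0.014394598081707954), 13.318490028381348) 0.07264252496450938
```

View pics/w1.png

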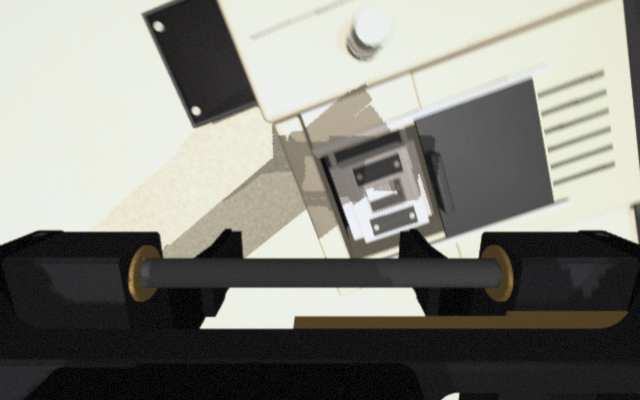

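View pics/w2.png

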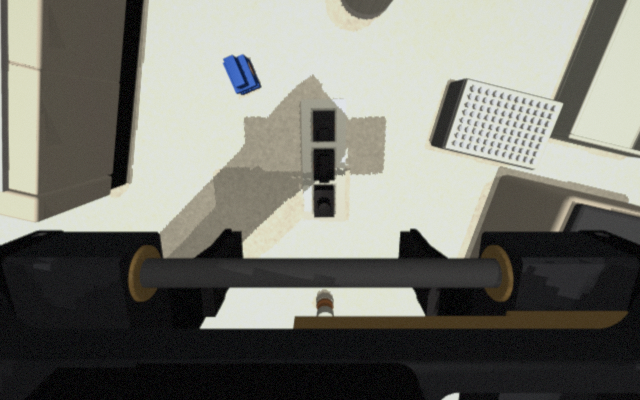

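w1 shows the carriage in the opening: the open bay is the U-shaped well between the two dark slots at about (385,190), and the cover lip is at about (432,175). w2 shows the stand, with the full tab in the middle pocket at about (324,168). The half tab sits at the robot-side end of its block, so the grooves face world +x.

Next I'll find the reader's pose and the bay.

```bash
python3 - <<'E'
from h import *
d=np.load('top1.npz');p=d['p']
w=np.zeros((400,640),bool);w[60:260,115:340]=1
for a,b in [(.193,.204),(.150,.1585)]:
    m=w&(p[...,2]>a)&(p[...,2]<b); n,l,st,ce=cv2.connectedComponentsWithStats(m.astype(np.uint8));i=1+st[1:,4].argmax()
    q=p[l==i][:,:2].astype(np.float32);rc=cv2.minAreaRect(q);print(a,rc,cv2.boxPoints(rc).round(4).tolist())
d=np.load('w1.npz');p=d['p'];g=d['rgb']
yaw=np.radians(-1.2);
w=np.zeros((400,640),bool);w[110:235,300:470]=1
m=w&(abs(p[...,2]-.126)<.003)
print('carriage',m.sum(),cv2.minAreaRect(p[m][:,:2].astype(np.float32)))
m=w&(p[...,2]<.122)&(p[...,2]>.07)
n,l,st,ce=cv2.connectedComponentsWithStats(m.astype(np.uint8))
for i in range(1,n):
    if st[i,4]>30: q=p[l==i];print('low',ce[i].round(),st[i],q.mean(0).round(4),np.median(q[:,2]).round(4),cv2.minAreaRect(q[:,:2].astype(np.float32)))
m=w&(p[...,2]>.17)&(p[...,2]<.185);print('lip',m.sum(),cv2.minAreaRect(p[m][:,:2].astype(np.float32)),np.median(p[m][:,2]))
cv2.imwrite('pics/c2.png',cv2.resize(g[120:250,310:460],(750,600),interpolation=2)[:,:,::-1])
E
```

```text
0.193 ((0.613618016242981, 0.27134713530540466), (0.2006041705608368, 0.32919546961784363), 88.69755554199219) [[0.44679999351501465, 0.17479999363422394], [0.7759000062942505, 0.1673000007867813], [0.7804999947547913, 0.367900013923645], [0.4512999951839447, 0.37540000677108765]]
0.15 ((0.6094340085983276, 0.0726679265499115), (0.20138290524482727, 0.3299029469490051), 88.8586196899414) [[0.4424999952316284, -0.024700000882148743], [0.7723000049591064, -0.031300000846385956], [0.7764000296592712, 0.17010000348091125], [0.4465000033378601, 0.17659999430179596]]
carriage 4584 ((0.5281744599342346, 0.08993267267942429), (0.16114574670791626, 0.11111930012702942), 88.74919128417969)
low [386. 175.] [ 327  121  113  114 2516] [0.5404 0.0743 0.1068] 0.1085 ((0.5293636918067932, 0.06697293370962143), (0.11485011130571365, 0.10882063955068588), 88.58135986328125)
low [330. 194.] [315 155  32  80 198] [0.4723 0.0735 0.0974] 0.098 ((0.4722108244895935, 0.06885968148708344), (0.11615870893001556, 0.00022686709417030215), 88.6622314453125)
low [384. 193.] [365 177  39  33 784] [0.5338 0.0515 0.0963] 0.088 ((0.5313133001327515, 0.05818219482898712), (0.02695593051612377, 0.037909314036369324), 88.85466766357422)
lip 789 ((0.5449774265289307, 0.11653189361095428), (0.04168984293937683, 0.17003895342350006), 34.80906295776367) 0.17829029912360078
```

View pics/c2.png

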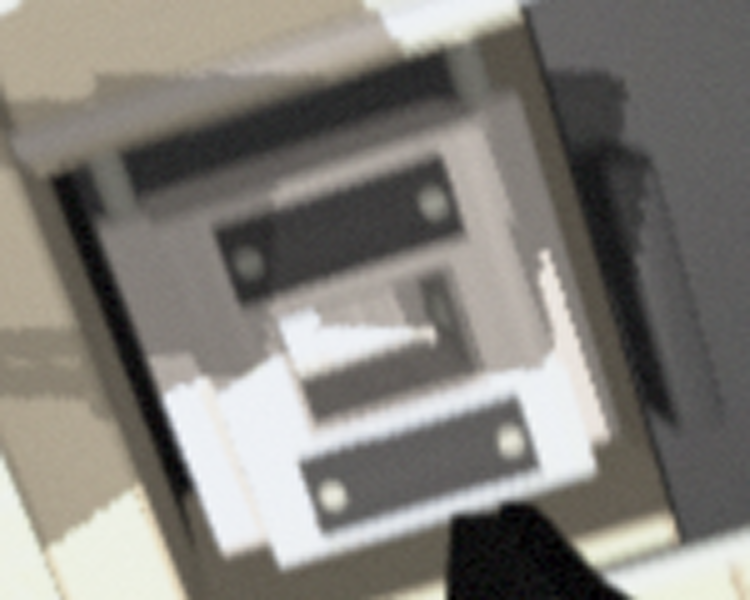

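The bay mouth is at about (0.5313, 0.0582) with the reader yawed about -1.2°. The hood wall is roughly 114 mm away, so the gripper body clears it. Now the grasp.

```bash
python3 - <<'E'
from h import *
plan([.5406,-.2785,.067],-76.76,n=8)
E
```

```text
[[0.03,0.02,0.6,0.0,0.0,-0.0],[0.03,0.02,0.6,0.0,0.0,-0.0],[0.03,0.02,0.6,0.0,0.0,-0.0],[0.03,0.02,0.6,0.0,0.0,-0.0],[0.03,0.02,0.6,0.0,0.0,-0.0],[0.02,0.02,0.6,0.0,0.0,-0.0],[0.03,0.02,0.6,0.0,0.01,-0.0],[0.02,0.03,0.6,0.0,0.0,-0.01]]
end [ 0.5406 -0.2786  0.067 ] 8
```

carry_out([
  [0.07, 0.05, 0.6, 0, 0, 0],
  [0.07, 0.05, 0.6, 0, 0, 0],
  [0.06, 0.06, 0.6, 0, 0, 0],
  [0.03, 0.02, 0.6, 0, 0, 0],
  [0, 0, 0.6, 0, 0, 0],
  [0, 0, 0.6, 0, 0, 0],
  [0, 0, 0.6, 0, 0.01, 0],
  [0, 0, 0.6, 0, 0, -0.01],
  [0, 0, 0, 0, 0, 0],
], fingers=50)

```text
time: 4.62
ee_pos: [0.5415, -0.2752, 0.0663]
eef_rot: [0.993, 0.118, -0.0, -0.001]
ft_force: [-0.2, -0.3, 0.9]
width: 0.0499
grip_force: 0.0
```

carry_out([
  [0, 0, 0, 0, 0, 0],
  [0, 0, 0, 0, 0, 0],
  [0, 0, 0, 0, 0, 0],
  [0, 0, 0, 0, 0, 0],
  [0, 0, 0, 0, 0, 0],
  [0, 0, 0, 0, 0, 0],
], fingers=0, force=35)

```text
time: 5.38
ee_pos: [0.5423, -0.2767, 0.0675]
eef_rot: [0.993, 0.117, 0.001, -0.0]
ft_force: [0.6, 0.8, 1.0]
width: 0.0023
grip_force: 0.0
```

```bash
python3 - <<'E'
from h import *
a=cam('wrist')['pixels'];b=cam('side')['pixels'][200:320,280:440]
o=np.zeros((600,800,3),np.uint8);o[:250,:400]=cv2.resize(a,(400,250));o[:240,400:720]=cv2.resize(b,(320,240))
o[250:600,:700]=cv2.resize(b[30:120,20:140],(700,350),interpolation=2)
cv2.imwrite('pics/g1.png',o[:,:,::-1]);s=read_state();print(s['width'],s['grip_force'],s['ee_pos'],s['eef_rot'])
E
```

```text
0.0005245144485523811 0.0 [ 0.54229286 -0.27673067  0.06750548] [ 9.93111814e-01  1.17168332e-01  6.99666787e-04 -1.32213518e-04]
```

View pics/g1.png

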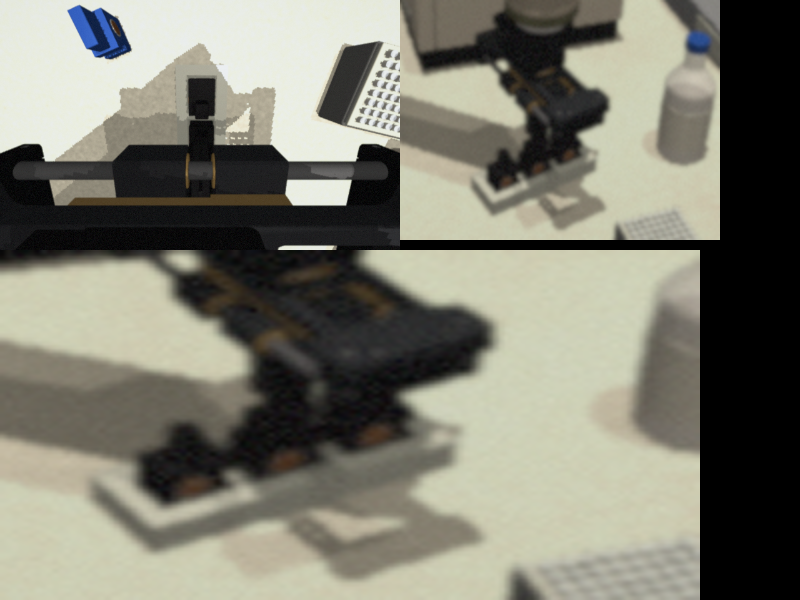

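The picture shows the fingers closed with nothing between them, over the middle or far cartridge. I'll check the depth data to see how the fingers sit relative to the tab.

```bash
python3 - <<'E'
from h import *
c=cam('wrist');p=cloud(c)
for v in range(110,310,6): print(v,p[v,322].round(4), c['pixels'][v,322])
c=cam('side');p=cloud(c)
import sys
m=(np.hypot(p[...,0]-.54,p[...,1]+.279)<.05)&(p[...,2]>.04)
q=p[m]
for z in np.arange(.04,.16,.01):
    k=q[(q[:,2]>=z)&(q[:,2]<z+.01)]
    if len(k):print(z.round(3),len(k),k.min(0).round(4),k.max(0).round(4))
E
```

```text
110 [ 0.6136 -0.2611  0.0254] [172 169 153]
116 [ 0.6099 -0.262   0.0261] [171 170 154]
122 [ 0.6061 -0.2629  0.023 ] [131 128 117]
128 [ 0.6032 -0.2635  0.0486] [26 24 23]
134 [ 0.5998 -0.2643  0.0492] [27 23 24]
140 [ 0.5962 -0.2651  0.0479] [29 27 31]
146 [ 0.5929 -0.2659  0.0497] [27 27 28]
152 [ 0.5894 -0.2668  0.0496] [27 26 28]
158 [ 0.5857 -0.2677  0.0483] [31 31 29]
164 [ 0.585  -0.2678  0.0684] [ 9  6 13]
170 [ 0.5823 -0.2684  0.0721] [20 19 16]
176 [ 0.5791 -0.2691  0.0721] [24 25 25]
182 [ 0.5758 -0.2699  0.0719] [20 21 20]
188 [ 0.5727 -0.2707  0.0729] [17 18 16]
194 [ 0.5577 -0.2746  0.0238] [14 19 18]
200 [ 0.5577 -0.2745  0.0403] [17 16 18]
206 [ 0.5561 -0.2748  0.049 ] [17 18 18]
212 [ 0.5558 -0.2748  0.0611] [4 2 4]
218 [ 0.5556 -0.2748  0.0721] [13 15 12]
224 [ 0.5521 -0.2757  0.0718] [14 11  9]
230 [ 0.5489 -0.2764  0.0728] [14 15 17]
236 [ 0.5511 -0.2758  0.0879] [18 12 12]
242 [ 0.5514 -0.2757  0.0968] [20 22 22]
248 [ 0.5511 -0.2757  0.1034] [12 20 12]
254 [ 0.5484 -0.2764  0.1042] [12 13 11]
260 [ 0.5731 -0.2701  0.1631] [43 45 42]
266 [ 0.5726 -0.2702  0.1657
[... 316 characters left out ...]
4 -0.3037  0.04  ] [ 0.5899 -0.2611  0.05  ]
0.05 63 [ 0.4941 -0.2988  0.05  ] [ 0.5852 -0.2749  0.06  ]
0.06 48 [ 0.4924 -0.2983  0.0604] [ 0.5591 -0.2786  0.0697]
0.07 52 [ 0.4913 -0.2972  0.0705] [ 0.559  -0.2757  0.0798]
0.08 36 [ 0.5318 -0.2895  0.0801] [ 0.557  -0.2715  0.0899]
0.09 26 [ 0.532  -0.2901  0.0914] [ 0.5539 -0.273   0.0999]
0.1 25 [ 0.5323 -0.2917  0.1001] [ 0.5497 -0.2727  0.1094]
0.11 14 [ 0.5308 -0.2934  0.1101] [ 0.5446 -0.2714  0.1197]
0.12 7 [ 0.5352 -0.295   0.1201] [ 0.5496 -0.2877  0.1256]
0.13 1 [ 0.5487 -0.2934  0.1306] [ 0.5487 -0.2934  0.1306]
0.14 2 [ 0.5397 -0.3096  0.1465] [ 0.5432 -0.3069  0.1465]
0.15 46 [ 0.5006 -0.32    0.1507] [ 0.5726 -0.2559  0.1598]
```

```bash
python3 - <<'E'
from h import *
c=cam('wrist');p=cloud(c)
print('cols',list(range(292,356,5)))
for v in range(206,262,3): print(v,(p[v,292:356:5,2]*1000).round().astype(int))
print('y');
for v in (224,233,245): print(v,(p[v,292:356:5,1]*1000).round().astype(int))
print(c['xyz'])
s=read_state();print(s['ee_pos'],s['width'],s['joint_positions'])
E
```

```text
cols [292, 297, 302, 307, 312, 317, 322, 327, 332, 337, 342, 347, 352]
206 [24 25 49 50 49 49 49 49 50 48 48 25 24]
209 [25 24 48 49 50 54 54 55 49 49 48 25 24]
212 [24 25 49 48 50 61 61 62 59 50 49 26 25]
215 [ 24  26  48  49  50  68  67  66  65 242  49  25  25]
218 [25 24 49 50 70 73 71 72 72 49 49 24 24]
221 [25 25 49 49 73 73 71 72 72 50 48 25 27]
224 [24 25 49 49 72 73 73 75 71 50 49 25 25]
227 [24 25 39 48 72 73 72 73 72 49 48 24 24]
230 [24 25 40 82 72 73 72 73 82 81 39 24 25]
233 [156 157 156  88  82  83  83  84  87  87 158 156 157]
236 [158 159 159  92  87  88  88  88  91  92 159 158 159]
239 [161 160 161  96  92  90  92  92  95  94 160 160 160]
242 [163 163 164  98  95  96  95  95  99 152 162 164 162]
245 [164 165 163 102  99  99 100  99 103 162 165 165 165]
248 [166 166 165 106 104 104 104 103 105 163 167 167 167]
251 [167 169 165 110 106 105 106 106 106 165 169 169 169]
254 [170 170 167 112 109 110 104 109 110 165 170 171 170]
257 [172 171 167 115 113 113 106 113 116 167 171 172 172]
260 [172 173 168 163 164 164 164 163 163 167 172 172 173]
y
224 [-259 -262 -265 -268 -270 -273 -276 -278 -281 -287 -290 -297 -301]
233 [-261 -262 -263 -268 -271 -273 -276 -278 -281 -283 -274 -276 -277]
245 [-261 -263 -264 -269 -271 -273 -276 -278 -280 -273 -274 -275 -277]
[ 0.60978969 -0.26087456  0.24153698]
[ 0.54231946 -0.27671296  0.06749326] 0.0007636679564909177 [-0.14833706  0.49060302  0.70242316  1.70055786 -0.35357833  1.07985785
 -0.67089822]
```

```bash
python3 - <<'E'
from h import *
d=np.load('w2.npz');p=d['p']
for c in (205,218,228,236,405,412,425):
  print(c,[(v,int(p[v,c,2]*1000),int(p[v,c,0]*1000),int(p[v,c,1]*1000)) for v in range(228,300,8)])
E
```

```text
205 [(228, 0, 404, -132), (236, 0, 393, -134), (244, 0, 380, -136), (252, 301, 528, -223), (260, 355, 554, -238), (268, 356, 552, -239), (276, 357, 551, -239), (284, 357, 549, -240), (292, 318, 519, -230)]
218 [(228, 0, 408, -150), (236, 281, 528, -222), (244, 293, 529, -226), (252, 298, 527, -228), (260, 355, 555, -242), (268, 356, 553, -242), (276, 358, 552, -243), (284, 358, 550, -243), (292, 314, 518, -234)]
228 [(228, 270, 528, -224), (236, 279, 528, -227), (244, 289, 528, -230), (252, 295, 527, -232), (260, 355, 555, -244), (268, 356, 554, -245), (276, 358, 553, -246), (284, 357, 549, -246), (292, 0, 308, -181)]
236 [(228, 0, 414, -176), (236, 278, 528, -231), (244, 282, 526, -232), (252, 283, 522, -233), (260, 355, 556, -246), (268, 357, 555, -247), (276, 432, 598, -260), (284, 357, 551, -248), (292, 0, 311, -193)]
405 [(228, 1, 470, -416), (236, 279, 548, -317), (244, 282, 545, -317), (252, 282, 541, -318), (260, 354, 566, -291), (268, 357, 565, -290), (276, 357, 563, -291), (284, 358, 561, -291), (292, 1, 370, -447)]
412 [(228, 269, 550, -323), (236, 279, 549, -320), (244, 289, 548, -318), (252, 294, 546, -317), (260, 354, 566, -293), (268, 357, 565, -292), (276, 358, 563, -292), (284, 358, 561, -293), (292, 1, 372, -457)]
425 [(228, 0, 476, -446), (236, 0, 464, -449), (244, 293, 551, -322), (252, 298, 549, -321), (260, 355, 567, -296), (268, 357, 566, -296), (276, 359, 565, -295), (284, 358, 562, -296), (292, 316, 538, -318)]
```

The fingertips sit about 11 mm above the reported TCP height in the camera frame, instead of 14 mm below it, so the fingers closed just above the tab. I'll use the seen tips from here on: open, go about 27 mm lower and grip again.

carry_out([
  [-0.05, 0.03, 0, 0, 0, 0],
  [0, 0, 0, 0, 0, 0],
  [0, 0, 0, 0, 0, 0],
  [0, 0, 0.2, 0, 0, 0],
  [0, 0, 0.2, 0, 0, 0],
  [0, 0, 0.15, 0, 0, 0],
  [0, 0, 0.1, 0, 0, 0],
  [0, 0, 0, 0, 0, 0],
], fingers=50)

```text
time: 6.62
ee_pos: [0.5405, -0.2783, 0.0412]
eef_rot: [0.993, 0.117, 0.0, -0.0]
ft_force: [0.6, -0.1, -0.2]
width: 0.0496
grip_force: 0.0
```

carry_out([
  [0, 0, 0, 0, 0, 0],
  [0, 0, 0, 0, 0, 0],
  [0, 0, 0, 0, 0, 0],
  [0, 0, 0, 0, 0, 0],
  [0, 0, 0, 0, 0, 0],
], fingers=0, force=35)

```text
time: 7.25
ee_pos: [0.5407, -0.2783, 0.0415]
eef_rot: [0.993, 0.117, 0.001, -0.0]
ft_force: [-0.3, 0.7, 0.4]
width: 0.0117
grip_force: 35.0
```

Gripped at 11.7 mm and 35 N. Lift and carry it over to the bay.

carry_out([
  [0, 0, -0.3, 0, 0, 0],
  [0, 0, -0.6, 0, 0, 0],
  [0, 0, -0.9, 0, 0, 0],
  [0, 0, -0.9, 0, 0, 0],
  [0, 0, -0.9, 0, 0, 0],
  [0, 0, -0.9, 0, 0, 0],
  [0, 0, -0.7, 0, 0, 0],
  [0, 0, 0, 0, 0, 0],
])

```text
time: 8.25
ee_pos: [0.5411, -0.2792, 0.2523]
eef_rot: [0.993, 0.117, 0.003, 0.001]
ft_force: [0.5, 0.2, -0.6]
width: 0.0118
grip_force: 35.0
```

```bash
python3 - <<'E'
from h import *
print(read_state()['width'])
plan([.5313,.0582,.25],-91.2,n=13)
E
```

```text
0.011804803825383176
[[0.13,-0.64,0.0,0.0,-0.0,0.14],[0.12,-0.64,0.0,0.0,-0.0,0.14],[0.11,-0.64,0.0,0.0,-0.0,0.14],[0.1,-0.64,0.0,0.0,-0.0,0.14],[0.08,-0.64,0.01,0.0,-0.0,0.14],[0.07,-0.65,0.0,0.0,-0.0,0.14],[0.06,-0.65,0.01,0.0,-0.01,0.14],[0.04,-0.65,0.0,0.0,-0.0,0.14],[0.03,-0.65,0.01,0.0,-0.01,0.14],[0.02,-0.65,0.0,0.0,-0.0,0.14],[0.01,-0.64,0.01,0.0,-0.01,0.14],[-0.01,-0.65,0.0,0.0,-0.0,0.15],[-0.02,-0.64,0.01,0.01,-0.01,0.14]]
end [0.5312 0.0581 0.25  ] 13
```

carry_out([
  [0.13, -0.5, 0, 0, 0, 0.14],
  [0.12, -0.64, 0, 0, 0, 0.14],
  [0.11, -0.64, 0, 0, 0, 0.14],
  [0.1, -0.64, 0, 0, 0, 0.14],
  [0.08, -0.64, 0.01, 0, 0, 0.14],
  [0.07, -0.65, 0, 0, 0, 0.14],
  [0.06, -0.65, 0.01, 0, -0.01, 0.14],
  [0.04, -0.65, 0, 0, 0, 0.14],
  [0.03, -0.65, 0.01, 0, -0.01, 0.14],
  [0.02, -0.65, 0, 0, 0, 0.14],
  [0.01, -0.64, 0.01, 0, -0.01, 0.14],
  [-0.01, -0.65, 0, 0, 0, 0.15],
  [-0.02, -0.64, 0.01, 0.01, -0.01, 0.14],
  [0, -0.14, 0, 0, 0, 0],
  [0, 0, 0, 0, 0, 0],
  [0, 0, 0, 0, 0, 0],
])

```text
time: 10.25
ee_pos: [0.5318, 0.0575, 0.2476]
eef_rot: [1.0, -0.011, -0.002, -0.001]
ft_force: [0.3, 0.1, -2.0]
width: 0.012
grip_force: 35.0
```

```bash
python3 - <<'E'
from h import *
s=read_state();print(s['ee_pos'],R.from_quat(s['eef_rot']).as_matrix().round(4))
c=cam('wrist','w3.png');p=cloud(c)
# held cartridge: visible +x face and block top
w=np.zeros((400,640),bool);w[60:260,270:370]=1
m=w&(p[...,2]>.2)&(p[...,2]<.30)&(np.hypot(p[...,0]-.531,p[...,1]-.058)<.035)
q=p[m];print('held',q.min(0),q.max(0))
for z in np.arange(.20,.30,.006):
    k=q[(q[:,2]>=z)&(q[:,2]<z+.006)]
    if len(k)>5:print(z.round(3),len(k),k.min(0).round(4),k.max(0).round(4))
# carriage: well pixels
m=(p[...,2]<.122)&(p[...,2]>.08)&(np.hypot(p[...,0]-.531,p[...,1]-.058)<.03)
print('well vis',m.sum(),p[m].min(0),p[m].max(0))
# lip
m=(p[...,2]>.168)&(p[...,2]<.185)&(abs(p[...,1]-.07)<.08)&(p[...,0]>.545)
rc=cv2.minAreaRect(p[m][:,:2].astype(np.float32));print('lip',m.sum(),rc,np.median(p[m][:,2]))
E
```

```text
[0.53180773 0.05754597 0.24755811] [[ 0.9997 -0.0221 -0.0042]
 [-0.0221 -0.9998  0.0012]
 [-0.0043 -0.0011 -1.    ]]
held [0.53299274 0.04103166 0.21884581] [0.55012933 0.07215127 0.29693099]
0.218 80 [0.5487 0.0437 0.2188] [0.5499 0.0694 0.224 ]
0.224 89 [0.5488 0.044  0.2243] [0.55   0.0691 0.23  ]
0.23 241 [0.5463 0.0437 0.23  ] [0.55   0.0694 0.2343]
0.242 114 [0.5487 0.0435 0.2421] [0.5501 0.0695 0.248 ]
0.248 196 [0.5388 0.0437 0.248 ] [0.5501 0.0693 0.254 ]
0.254 526 [0.5381 0.0428 0.254 ] [0.5501 0.0706 0.26  ]
0.26 210 [0.5401 0.042  0.2601] [0.548  0.0713 0.266 ]
0.266 224 [0.5399 0.0419 0.266 ] [0.548  0.0713 0.2719]
0.272 345 [0.533  0.0419 0.272 ] [0.5482 0.0712 0.278 ]
0.278 783 [0.5336 0.0413 0.278 ] [0.5481 0.0722 0.284 ]
0.284 231 [0.5372 0.041  0.284 ] [0.543  0.0721 0.29  ]
0.29 160 [0.5399 0.0419 0.29  ] [0.5428 0.0713 0.296 ]
well vis 734 [0.5148633  0.04455247 0.0842357 ] [0.54932272 0.07325264 0.12199656]
lip 1071 ((0.5795193910598755, 0.06670883297920227), (0.059392333030700684, 0.00945345964282751), 88.91795349121094) 0.17846301733934078
```

View pics/w3.png

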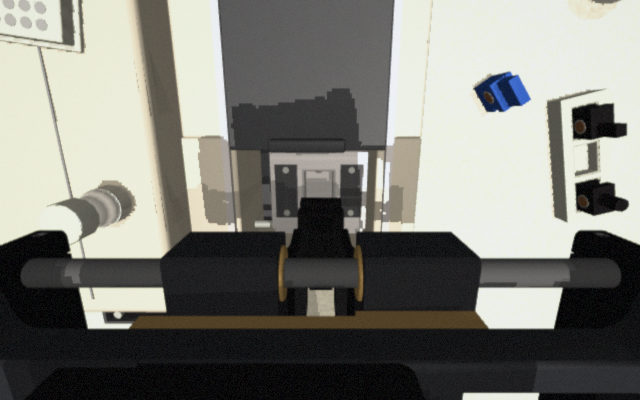

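w3 shows the held cartridge above the bay, with the groove facing the rear and the well visible at about (318,183). Offsets are about -0.6 mm in x and +1.9 mm in y. I'll correct those and lower to just above the mouth.

carry_out([
  [-0.015, -0.05, 0, 0, 0.03, 0],
  [0, 0, 0.4, 0, 0, 0],
  [0, 0, 0.6, 0, 0, 0],
  [0, 0, 0.5, 0, 0, 0],
  [0, 0, 0.35, 0, 0, 0],
  [0, 0, 0, 0, 0, 0],
  [0, 0, 0, 0, 0, 0],
])

```text
time: 11.18
ee_pos: [0.5316, 0.0611, 0.1742]
eef_rot: [1.0, -0.01, 0.0, -0.001]
ft_force: [0.1, -0.4, -0.6]
width: 0.0118
grip_force: 35.0
```

```bash
python3 - <<'E'
from h import *
s=read_state();print(s['ee_pos'],R.from_quat(s['eef_rot']).as_matrix().round(4)[:,2],s['ft_force'])
c=cam('wrist');p=cloud(c);w=np.zeros((400,640),bool);w[60:260,270:370]=1
q=p[w&(p[...,2]>.14)&(p[...,2]<.165)&(np.hypot(p[...,0]-.531,p[...,1]-.058)<.025)]
f=q[q[:,0]>.545];print('held face',f.min(0),f.max(0),np.median(f,0))
m=w&(p[...,2]<.1222)&(p[...,2]>.08)&(np.hypot(p[...,0]-.531,p[...,1]-.058)<.03)
print('well',m.sum(),np.percentile(p[m],[1,99],axis=0))
E
```

```text
[0.531593   0.06113267 0.17415891] [ 8.0e-04  1.6e-03 -1.0e+00] [ 0.13141145 -0.35844417 -0.6379503 ]
held face [0.54547146 0.04715053 0.14499097] [0.5497016  0.07301336 0.16123513] [0.54882852 0.06040153 0.15858992]
well 307 [[0.53427634 0.04464004 0.08529079]
 [0.54667495 0.07280499 0.11739756]]
```

carry_out([
  [0, 0.035, 0, 0, 0, 0],
  [0, 0, 0.2, 0, 0, 0],
  [0, 0, 0.15, 0, 0, 0],
  [0, 0, 0.1, 0, 0, 0],
  [0, 0, 0.1, 0, 0, 0],
  [0, 0, 0, 0, 0, 0],
])

```text
time: 11.98
ee_pos: [0.531, 0.0597, 0.1513]
eef_rot: [1.0, -0.01, -0.0, -0.001]
ft_force: [0.0, 0.3, -0.6]
width: 0.0119
grip_force: 35.0
```

It is 8 mm into the mouth with no contact force. Push on slowly.

carry_out([
  [0, 0, 0.05, 0, 0, 0],
  [0, 0, 0.05, 0, 0, 0],
  [0, 0, 0.05, 0, 0, 0],
  [0, 0, 0.04, 0, 0, 0],
  [0, 0, 0.04, 0, 0, 0],
  [0, 0, 0, 0, 0, 0],
])

```text
time: 12.72
ee_pos: [0.5307, 0.0598, 0.1422]
eef_rot: [1.0, -0.01, -0.001, -0.001]
ft_force: [-3.6, 0.5, 1.6]
width: 0.0116
grip_force: 35.0
```

carry_out([
  [0, 0, 0.03, 0, 0, 0],
  [0, 0, 0.03, 0, 0, 0],
  [0, 0, 0.03, 0, 0, 0],
  [0, 0, 0, 0, 0, 0],
])

```text
time: 13.22
ee_pos: [0.5308, 0.0599, 0.1391]
eef_rot: [1.0, -0.01, -0.0, -0.001]
ft_force: [-5.2, -0.3, 5.3]
width: 0.0116
grip_force: 35.0
```

carry_out([
  [0, 0, 0.03, 0, 0, 0],
  [0, 0, 0.03, 0, 0, 0],
  [0, 0, 0.03, 0, 0, 0],
  [0, 0, 0, 0, 0, 0],
])

```text
time: 13.72
ee_pos: [0.5308, 0.0599, 0.1353]
eef_rot: [1.0, -0.01, -0.0, -0.001]
ft_force: [-4.8, 0.1, 4.3]
width: 0.0117
grip_force: 35.0
```

carry_out([
  [0, 0, 0.03, 0, 0, 0],
  [0, 0, 0.03, 0, 0, 0],
  [0, 0, 0.03, 0, 0, 0],
  [0, 0, 0, 0, 0, 0],
])

```text
time: 14.22
ee_pos: [0.5308, 0.0599, 0.1316]
eef_rot: [1.0, -0.01, -0.0, -0.001]
ft_force: [-5.8, 1.3, 4.7]
width: 0.0118
grip_force: 35.0
```

Past the ball and sliding at about 5 N. About 12 mm remain.

carry_out([
  [0, 0, 0.04, 0, 0, 0],
  [0, 0, 0.04, 0, 0, 0],
  [0, 0, 0.04, 0, 0, 0],
  [0, 0, 0.04, 0, 0, 0],
  [0, 0, 0.03, 0, 0, 0],
  [0, 0, 0, 0, 0, 0],
])

```text
time: 14.98
ee_pos: [0.5307, 0.0598, 0.1236]
eef_rot: [1.0, -0.01, -0.001, -0.001]
ft_force: [-3.0, 1.5, -1.1]
width: 0.0116
grip_force: 35.0
```

carry_out([
  [0, 0, 0.03, 0, 0, 0],
  [0, 0, 0.02, 0, 0, 0],
  [0, 0, 0.02, 0, 0, 0],
  [0, 0, 0, 0, 0, 0],
])

```text
time: 15.48
ee_pos: [0.531, 0.0596, 0.1208]
eef_rot: [1.0, -0.01, -0.0, -0.001]
ft_force: [-2.4, 0.6, -4.6]
width: 0.0118
grip_force: 35.0
```

Clicked in and being drawn down. About 1.4 mm is left to the floor.

carry_out([
  [0, 0, 0.02, 0, 0, 0],
  [0, 0, 0.015, 0, 0, 0],
  [0, 0, 0, 0, 0, 0],
])

```text
time: 15.85
ee_pos: [0.5315, 0.0597, 0.1199]
eef_rot: [1.0, -0.01, 0.0, -0.001]
ft_force: [-2.1, 0.5, -3.4]
width: 0.0118
grip_force: 35.0
```

carry_out([
  [0, 0, 0.015, 0, 0, 0],
  [0, 0, 0, 0, 0, 0],
])

```text
time: 16.1
ee_pos: [0.5316, 0.0598, 0.1195]
eef_rot: [1.0, -0.01, 0.0, -0.001]
ft_force: [-1.6, 0.4, 0.0]
width: 0.0115
grip_force: 35.0
```

carry_out([
  [0, 0, 0.015, 0, 0, 0],
  [0, 0, 0, 0, 0, 0],
])

```text
time: 16.35
ee_pos: [0.5317, 0.0599, 0.1195]
eef_rot: [1.0, -0.01, 0.0, -0.001]
ft_force: [-3.9, -0.4, 6.8]
width: 0.0118
grip_force: 35.0
```

The floor is reached, with 6.8 N of reaction. Release and rise.

carry_out([
  [0, 0, 0, 0, 0, 0],
  [0, 0, 0, 0, 0, 0],
  [0, 0, 0, 0, 0, 0],
  [0, 0, -0.2, 0, 0, 0],
  [0, 0, -0.5, 0, 0, 0],
  [0, 0, -0.8, 0, 0, 0],
  [0, 0, -0.8, 0, 0, 0],
  [0, 0, -0.4, 0, 0, 0],
  [0, 0, 0, 0, 0, 0],
], fingers=30)

```text
time: 17.48
ee_pos: [0.5317, 0.0597, 0.2273]
eef_rot: [1.0, -0.01, 0.001, -0.001]
ft_force: [0.3, 0.2, 0.2]
width: 0.0299
grip_force: 0.0
```

```bash
python3 - <<'E'
from h import *
s=read_state();print(s['ee_pos'],s['ft_force'],s['width'])
def chk(n):
    c=cam(n);p=cloud(c)
    near=np.hypot(p[...,0]-.531,p[...,1]-.0585)
    m=(near<.022)&(p[...,2]>.138)&(p[...,2]<.16);q=p[m]
    print(n,'tab',len(q),len(q) and (np.median(q[:,2]),q[:,2].max(),cv2.minAreaRect(q[:,:2].astype(np.float32))))
    m=(near<.022)&(p[...,2]>.115)&(p[...,2]<.136);print('block',m.sum(),np.median(p[m],0) if m.any() else '')
    m=(p[...,2]>.171)&(p[...,2]<.185)&(abs(p[...,1]-.068)<.05)&(abs(p[...,0]-.58)<.025)
    if m.any():print('lip',m.sum(),cv2.minAreaRect(p[m][:,:2].astype(np.float32)),np.median(p[m],0))
chk('wrist');chk('top')
E
```

```text
[0.53169105 0.05972342 0.22729982] [0.26840748 0.15080209 0.20937401] 0.029874515056671512
wrist tab 560 (np.float64(0.15059549024905095), np.float64(0.15272131314927592), ((0.5312212705612183, 0.059232037514448166), (0.011041831225156784, 0.03198792412877083), 88.78678894042969))
block 1246 [0.5332031  0.05488197 0.12660103]
lip 1247 ((0.579240083694458, 0.06705060601234436), (0.059611428529024124, 0.00995014887303114), 88.77172088623047) [0.57945762 0.06687611 0.17849168]
top tab 17 (np.float64(0.14871529623039204), np.float64(0.15170052081036256), ((0.5161901712417603, 0.0602196641266346), (0.005750623065978289, 0.012030902318656445), 0.31031131744384766))
block 63 [0.51828067 0.05738287 0.12459422]
```

The cartridge is home: its tab top is at 0.1506 and its block is flush at 0.1266. Next I'll close the fingers, go down behind the cover's lip (x 0.5793, top 0.178) and push it to the front.

carry_out([
  [0.4, -0.1, 0, 0, 0, 0],
  [0.8, -0.1, 0, 0, 0, 0],
  [0.6, 0, 0, 0, 0, 0],
  [0, 0, 0, 0, 0, 0],
  [0, 0, 0.5, 0, 0, 0],
  [0, 0, 0.7, 0, 0, 0],
  [0, 0, 0.4, 0, 0, 0],
  [0, 0, 0.2, 0, 0, 0],
  [0, 0, 0, 0, 0, 0],
], fingers=0, force=10)

```text
time: 18.7
ee_pos: [0.6032, 0.0662, 0.1546]
eef_rot: [1.0, -0.01, -0.0, -0.001]
ft_force: [-0.8, 0.5, 0.3]
width: 0.0
grip_force: 0.0
```

carry_out([
  [-0.1, 0, 0.03, 0, 0, 0],
  [-0.15, 0, 0.03, 0, 0, 0],
  [-0.15, 0, 0, 0, 0, 0],
  [-0.2, 0, 0, 0, 0, 0],
  [-0.2, 0, 0, 0, 0, 0],
  [-0.2, 0, 0, 0, 0, 0],
])

```text
time: 19.45
ee_pos: [0.5629, 0.0672, 0.1524]
eef_rot: [1.0, -0.01, 0.0, -0.001]
ft_force: [2.2, -0.8, 2.3]
width: 0.0004
grip_force: 1.1
```

carry_out([
  [-0.2, 0, -0.03, 0, 0, 0],
  [-0.2, 0, 0, 0, 0, 0],
  [-0.2, 0, 0, 0, 0, 0],
  [-0.2, 0, 0, 0, 0, 0],
  [-0.2, 0, 0, 0, 0, 0],
  [-0.2, 0, 0, 0, 0, 0],
  [-0.15, 0, 0, 0, 0, 0],
  [-0.1, 0, 0, 0, 0, 0],
])

```text
time: 20.45
ee_pos: [0.505, 0.0683, 0.1535]
eef_rot: [1.0, -0.01, 0.0, -0.001]
ft_force: [2.4, 0.1, -1.7]
width: 0.0001
grip_force: 1.1
```

carry_out([
  [-0.08, 0, 0, 0, 0, 0],
  [-0.08, 0, 0, 0, 0, 0],
  [-0.05, 0, 0, 0, 0, 0],
  [0, 0, 0, 0, 0, 0],
])

```text
time: 20.95
ee_pos: [0.4971, 0.0685, 0.1536]
eef_rot: [1.0, -0.01, 0.0, -0.001]
ft_force: [3.7, 1.4, -0.9]
width: 0.0005
grip_force: 1.3
```

carry_out([
  [-0.05, 0, 0, 0, 0, 0],
  [-0.05, 0, 0, 0, 0, 0],
  [0, 0, 0, 0, 0, 0],
])

```text
time: 21.32
ee_pos: [0.4969, 0.0684, 0.154]
eef_rot: [1.0, -0.01, 0.005, -0.001]
ft_force: [23.2, 1.4, -17.0]
width: 0.0006
grip_force: 11.7
```

carry_out([
  [-0.05, 0, 0, 0, 0, 0],
  [-0.04, 0, 0, 0, 0, 0],
  [0, 0, 0, 0, 0, 0],
])

```text
time: 21.7
ee_pos: [0.4967, 0.0684, 0.1544]
eef_rot: [1.0, -0.011, 0.008, -0.001]
ft_force: [43.0, 1.6, -32.2]
width: 0.0004
grip_force: 21.0
```

The cover is against its stop. Back off, rise and check.

carry_out([
  [0.1, 0, 0, 0, 0, 0],
  [0.2, 0, 0, 0, 0, 0],
  [0.1, 0, -0.1, 0, 0, 0],
  [0, 0, -0.5, 0, 0, 0],
  [0, 0, -0.9, 0, 0, 0],
  [0, 0, -0.9, 0, 0, 0],
  [0, 0, -0.7, 0, 0, 0],
  [-0.4, 0, 0, 0, 0, 0],
  [-0.9, 0, 0, 0, 0, 0],
  [-0.4, 0, 0, 0, 0, 0],
  [0, 0, 0, 0, 0, 0],
])

```text
time: 23.08
ee_pos: [0.4367, 0.0695, 0.2779]
eef_rot: [1.0, -0.01, -0.0, -0.001]
ft_force: [1.2, 0.1, 0.5]
width: 0.0006
grip_force: 0.0
```

```bash
python3 - <<'E'
from h import *
s=read_state();print(s['ee_pos'],s['ft_force'])
for n in ('wrist','top'):
    c=cam(n,'f_'+n+'.png');p=cloud(c)
    m=(p[...,2]>.171)&(p[...,2]<.185)&(abs(p[...,1]-.068)<.05)&(abs(p[...,0]-.48)<.05)
    print(n,m.sum(),m.any() and cv2.minAreaRect(p[m][:,:2].astype(np.float32)))
    m=(p[...,2]>.1565)&(p[...,2]<.164)&(abs(p[...,1]-.068)<.065)&(c['pixels'].max(2)<90)
    print('plate',m.sum(),m.any() and cv2.minAreaRect(p[m][:,:2].astype(np.float32)))
a=cv2.imread('pics/f_wrist.png');b=cv2.imread('pics/f_top.png')[60:280,100:420]
o=np.zeros((600,640,3),np.uint8);o[:340]=a[:340];o[340:600,:378]=cv2.resize(b,(378,260));cv2.imwrite('pics/f.png',o)
E
```

```text
[0.43669427 0.06954827 0.27785438] [1.215765   0.07826783 0.51574019]
wrist 827 ((0.4803430736064911, 0.06899015605449677), (0.06001068651676178, 0.009638684801757336), 88.83126068115234)
plate 4864 ((0.5307295918464661, 0.06806095689535141), (0.1291031539440155, 0.11089231818914413), 88.81910705566406)
top 50 ((0.47814375162124634, 0.05281452462077141), (0.025175632908940315, 0.009962771087884903), 86.43879699707031)
plate 1353 ((0.5295920372009277, 0.06964696943759918), (0.1279759258031845, 0.11137670278549194), 88.42771911621094)
```

View pics/f.png

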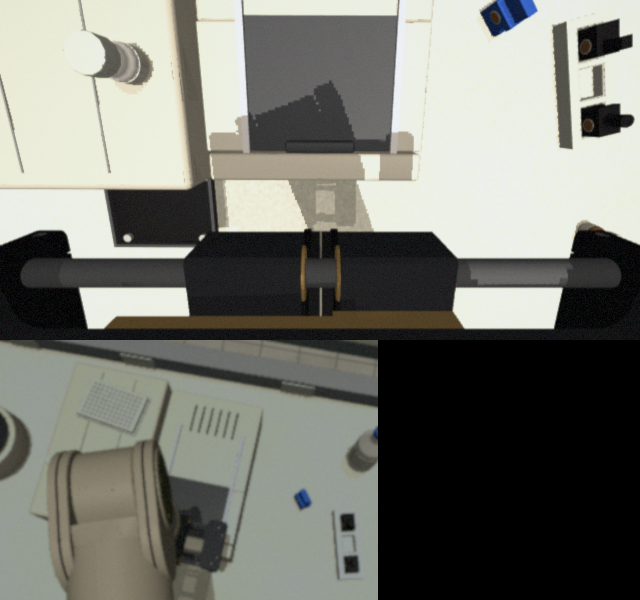

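The picture shows the cover completely over the opening, with its lip at about (320,146) against the front. The lip travelled 99 mm, which fits a start about 13 mm from fully open. The other two cartridges and the other things in view still stand in place.

```bash
python3 -c "
from bench import r
print(r.close_job())"
```

```text
the job is handed in; nothing more can be done
None
```

The full-tab cartridge sits home in the bay, groove to the rear, and the dust cover is shut against its stop; job handed in at about 23 s, though the fingers pressed the lip with 43 N at the stop, which breaks the rules if the 40 N limit on arm and gripper body also covers the fingers.

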